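# Refit an air filter bowl without cross-threading it

## Robot

A 7-joint arm with a two-finger parallel gripper is mounted at the origin on the work surface. World frame = base frame: x ahead of the robot, y to its left, z up, the work surface at z = 0. Lengths are in m, angles in rad, forces in N, time in s.
With the tool pointing down it reaches from about 0.4 to 0.85 m from the base axis. Payload 10.4 kg.
Tool frame: the origin (TCP) lies midway between the tips of the shut fingers; the grasp point (between the pads) lies 19 mm behind it (r.grasp_offset is the distance from the TCP to the grasp point, in m); x points along the fingers, y is the direction in which the jaws open and shut, and the axes are right-handed (so a half turn about x gives the same grasp; the last joint's range is limited). The gripper opens to 87 mm and grips with 3 to 60 N. Pads are 19 mm wide; open, the fingers measure 117 mm over their backs; the gripper's body (75 mm by 190 mm) begins 51 mm behind the grasp point.
Start: joints at [1.123, 0.332, -0.065, 1.46, 0.022, 1.35, -0.088], TCP at [0.258, -0.569, 0.223] pointing down, gripper open.
Joint ranges: [-2.6, 2.6], [-0.5, 2.12], [-1.47, 1.34], [0.16, 2.42], [-1.27, 4.41], [0.06, 2.06], [-2.6, 2.6]. Speed limits (rad/s): [2.22, 2.22, 2.79, 2.79, 3.14, 3.14, 3.14].

## Interface

Orientations are given as a unit quaternion [x, y, z, w].
In Python, from bench import r, vision, close_job gives the robot as it stands. The module is installed in compiled form; this text tells all that it offers.
- The arm moves only by the shell command python3 -m pendant 'ROWS' [OPENING] [FORCE]. ROWS is text: rows parted by semicolons, each of 6 numbers parted by spaces: the shift along the tool's x, y, z in units of 0.25 m (1.0 is 0.25 m), then the turn, a rotation vector about the tool's x, y, z in units of 1.5 rad (1.0 is 1.5 rad). A call has 1 to 8 rows; each row is the pose to reach, as a shift and turn from the pose commanded when the call began, along the tool's axes at that moment; what a row does not reach only later rows make up. A row lasts 1/10 s, in which the tool goes at most 50 mm and 8.59 degrees, less where a joint would pass 70% of its speed; a pose out of reach is approached as far as the arm can. A call with a number of a shift or a turn outside -1 to 1 is refused whole. A call with a gripper value outside its range is refused whole. OPENING is the gripper command: -1 is shut, 1 is fully open, values between are in proportion, set as the call begins (- or left out, the last holds). The fingers move at their own pace and stop on an object; FORCE is the grip in N (left out, the last holds). Time passes only in rows, so rows that repeat a pose let the fingers close. It gives the time, the measured TCP pose, the force and the opening at its end, in the units of the state.
- r.read_state(): the state, without advancing time (a new reading comes with each control period).
- vision.camera(name): name is "scene" or "top"; returns (picture, depth): 480x640x3 uint8, blue, green, red; 480x640 float32, m along the optical axis (not along the pixel's ray), 0 where there is no reading.
- vision.get_calibration(name): a dict with "camera_matrix" (3x3 intrinsics, pixels), "rvec" (rotation vector, rad) and "tvec" (3), from world to camera coordinates, as OpenCV has them. Camera axes: x right, y down, z forward; pixel columns grow to the right and rows downward; lengths in m; the calibration is good to about 2 mm. A picture is of the moment at which its call begins. get_calibration takes no time and is no camera call.
- close_job(): hands the job in, once; it reports no verdict.
The state is a dict: "time": time; "joint_positions": joint angles; "joint_vel": joint speeds; "joint_torque": joint torques, N m; "ee_pos": TCP position; "eef_rot": TCP orientation; "ft_force": force on the tool from outside, world axes, zero at the start; "torque": the same for the moment, N m; "width": finger opening in m.
Only numpy, scipy, OpenCV 4.12 (cv2) and the standard library are available. Lean on these libraries where they do the work, as an engineer would, in place of code of your own. Each camera call takes 0.05 s, during which the arm holds its last target. There are 200 camera calls.

## Task

The head of a compressed-air filter is clamped upside down in the vice: stand the metal bowl mouth down on it with the rib on the bowl's collar 60 to 70 degrees clockwise (seen from above) of the pip on the head's rim, so that it rests on top of the thread. Turn it gently backward (anticlockwise) until you feel it drop a step into the start of the thread, and only then screw it forward (clockwise), a little under half a turn, until it is hand-tight with the rubber seal half squeezed: about 1.5 mm left between collar and rim, the seal not crushed. Never force the thread (no more than 25 N on it before it meets the seal), let go of the bowl, and leave the oiler bowl, the old element and the tin where they stand.

Things in the scene. Friction and masses are not known exactly. Their poses are not given: they have to be found in the camera images.
- bowl: Plain aluminium filter bowl, 0.17 to 0.24 kg, standing mouth down on the bench at the start. Origin: middle of its shoulder, the flat face under the collar that meets the seal (15.5 mm above the bench at the start). z up to the closed end, x towards the rib. Collar 62 mm diameter, 16 mm high from the shoulder; above it the wall, then the rounded end at 66 mm and a brass drain to 74 mm.
- grip (a point): Middle of the bowl's round wall where it is gripped: 56 mm diameter, smooth, from 18 to 58 mm above the shoulder. This point is on the axis, 40 mm above the shoulder.
- stub (a point): Centre of the tip of the bowl's threaded stub, 15.5 mm below the shoulder. Stub: 38 mm core diameter, 44 mm over the thread, nose tapered to 33 mm at the tip. Two-start right-hand thread: clockwise seen from above screws it down, 8 mm a turn. The bowl's thread begins under the rib, its second start opposite.
- rib (a point): Outer face of the index rib on the bowl's collar: an upright rib 8 mm wide, 14 mm high, 7 mm proud. This point lies 38 mm along the bowl's x axis, 8 mm above the shoulder.
- head: Aluminium filter head, clamped upside down in a grey drill-press vice bolted to the bench; it does not move. Origin: middle of its round rim (66 mm diameter), 86 mm above the bench, facing up. z up, x towards the pip (away from the robot, give or take 17 degrees). Vice jaws at +y and -y, 24 mm lower than the rim; vice screw and handle towards -y, lower still.
- pip (a point): Outer face of the pip, a small upright lug (7 mm wide, 12 mm high, 8 mm proud) on the outside of the head's rim; this point is 41 mm along the head's x axis, 3 mm below the rim. The two starts of the head's thread lie at the pip and opposite it, but only give or take 55 degrees: they must be felt.
- bore (a point): Middle of the head's bore where its thread starts, 3 mm below the rim. Bore 46 mm wide, 20 mm deep, 40 mm inside the thread (1 mm play all round the stub). With the rib A degrees clockwise of the thread start the bowl stands on the thread with its shoulder 8 mm - A x 0.022 mm above the rim (A 0 to 130). Turned back it climbs until the rib is 7 degrees past the start, then drops 4 mm.
- vice: The vice that holds the head, 0.15 x 0.29 m over all, jaws 62 mm high. Origin on the bench straight below the head's origin, same axes. Just after the drop the shoulder is 4.2 mm above the rim. Turned clockwise it sinks 0.022 mm a degree, meets the seal, takes up 0.8 mm of thread play and squeezes the seal: 1.5 mm is reached 150 degrees clockwise of the thread start, some 157 from the drop, at about 0.25 to 0.45 N m.
- seal_top (a point): Middle of the black rubber seal ring on the head's rim (58 mm outside, 49 mm inside diameter), level with its top before it is squeezed: 3 mm above the rim. It springs back, 8 N per mm; squeezed to less than 0.5 mm it is crushed. The seal must end half squeezed: bowl's shoulder 1.15 to 1.85 mm above the rim, held down by the thread.
- oiler_bowl: Bystander: smaller grey plastic bowl of an oiler, 47 mm diameter, 92 mm tall, standing; no rib. Origin: middle of its underside.
- element: Bystander: old copper-coloured filter element with black ends, 30 mm diameter, 42 mm tall, standing. Origin: middle of its underside.
- grease_tin: Bystander: flat steel tin, 64 mm diameter, 34 mm high. Origin: middle of its underside.
There are look-alikes about, which are no part of the job. Leave any red look-alike of the bowl alone.

How it is judged:
On the way, in this order (a step that is already met when the one before it is completed fails the run):
1. the bowl stands centred and level on top of the head's thread, its shoulder 5 to 8.4 mm above the rim, its rib clockwise of the pip (horizontal distance between bowl and head below 0.0025 m and z of bowl in the frame of head between 0.005 and 0.0084 m and angle between bowl's own z axis and vertical below 0.1 rad and y of rib in the frame of head below -0.004 m and x of rib in the frame of head above -0.01 m and contact force between bowl and head above 0.3 N), for 0.2 s.
2. turned back, it has dropped a step: shoulder 2.9 to 4.9 mm above the rim with the rib within 75 degrees of the pip (horizontal distance between bowl and head below 0.0025 m and z of bowl in the frame of head between 0.0029 and 0.0049 m and angle between bowl's own z axis and vertical below 0.06 rad and x of rib in the frame of head above 0.01 m), for 0.1 s.
At the end, for the whole second after the job is handed in: The bowl is screwed home: centred on the head within 2 mm, level within 0.03 rad, its shoulder 1.15 to 1.85 mm above the rim so that the seal is half squeezed, at rest and released; the oiler bowl, the element and the tin stand where they stood (within 30 mm) (horizontal distance between bowl and head below 0.002 m and z of bowl in the frame of head between 0.00115 and 0.00185 m and angle between bowl's own z axis and vertical below 0.03 rad and linear speed of bowl below 0.01 m/s); the robot touches nothing.
It fails at once if the thread is forced: more than 25 N between the bowl and the head before the bowl is down on its seal (contact force between bowl and head above 25 N and z of bowl in the frame of head above 0.0032 m).
It fails at once if the seal is crushed: the bowl screwed or pressed down to less than 0.5 mm from the rim (horizontal distance between bowl and head below 0.0025 m and z of bowl in the frame of head below 0.0005 m).
It fails at once if the oiler bowl is pushed away or knocked over (moved more than 30 mm) (distance of oiler_bowl from where it was at the start of the episode above 0.03 m).
It fails at once if the old element is pushed away or knocked over (moved more than 30 mm) (distance of element from where it was at the start of the episode above 0.03 m).
It fails at once if the tin is pushed away or knocked over (moved more than 30 mm) (distance of grease_tin from where it was at the start of the episode above 0.03 m).
It also fails if it takes over 64 s, if anything falls off the work surface, if the arm or the gripper's body presses on something with over 40 N, if the wrist force passes 120 N, or if a joint passes its speed limit or range.

## Working session

There is one attempt and no reset: what is moved stays moved. The work goes in short steps, Python scripts to look and compute and a shell command to move; the robot and the scene stay as the last step left them, time stands still between calls to the robot, and variables do not carry over. Pictures are saved under pics/ and viewed, about 8 in all and at most 12, crops included, and the job is handed in when it is done.

```bash
mkdir -p pics; cat > h.py <<'E'
import numpy as np, cv2
from scipy.spatial.transform import Rotation as R
from bench import r, vision
def cam(n):
    im,d=vision.camera(n); c=vision.get_calibration(n)
    K=np.array(c["camera_matrix"],float); Rm=cv2.Rodrigues(np.array(c["rvec"],float))[0]; t=np.array(c["tvec"],float).ravel()
    return im,d,K,Rm,t
def cloud(d,K,Rm,t):
    v,u=np.indices(d.shape); p=np.stack([(u-K[0,2])/K[0,0]*d,(v-K[1,2])/K[1,1]*d,d],-1)
    return (p-t)@Rm
def ray(u,v,z,K,Rm,t):
    o=-Rm.T@t; q=Rm.T@np.array([(u-K[0,2])/K[0,0],(v-K[1,2])/K[1,1],1]); return o+q*(z-o[2])/q[2]
def proj(p,K,Rm,t):
    q=Rm@np.array(p)+t; return (K@(q/q[2]))[:2]
E
python3 - <<'E'
from h import *
for n in("top","scene"):
    im,d,K,Rm,t=cam(n); cv2.imwrite(f"pics/{n}0.png",im); np.savez(f"{n}0.npz",im=im,d=d); print(n,-Rm.T@t,Rm[2],K[0,0],(d>0).mean())
s=r.read_state(); print(s["time"],s["ee_pos"],s["eef_rot"],R.from_quat(s["eef_rot"]).as_matrix(),s["width"],s["ft_force"],r.grasp_offset)
E
```

```text
top [0.45209098 0.0740094  0.88106417] [ 0.1074627  -0.01785013 -0.99404886] 568.107122409448 0.995927734375
scene [0.90237682 0.10332273 0.68312275] [-0.50752506 -0.03182503 -0.86104906] 516.6702712614335 0.9958333333333333
0.1 [ 0.25742927 -0.56916029  0.22185825] [-0.69111387 -0.14945854  0.69132731 -0.14862809] [[-5.42611327e-04  4.12087057e-01 -9.11144315e-01]
 [ 1.08441171e-03 -9.11143671e-01 -4.12087411e-01]
 [-9.99999265e-01 -1.21165886e-03  4.75248463e-05]] 0.08685795514649217 [ 0.1966888  -0.15765718  0.98404152] 0.0187
```

View pics/top0.png

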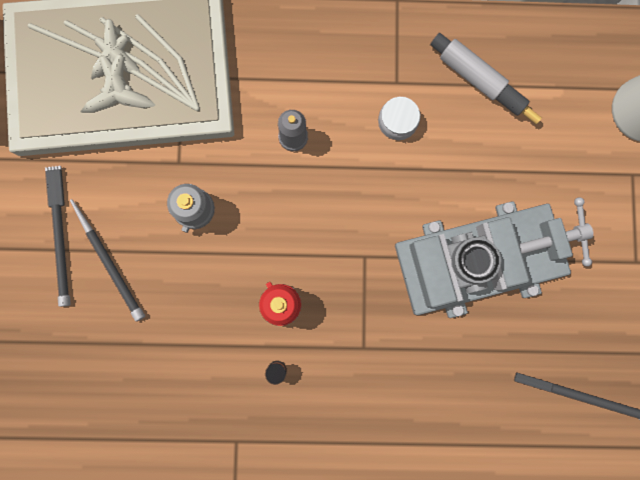

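View pics/scene0.png

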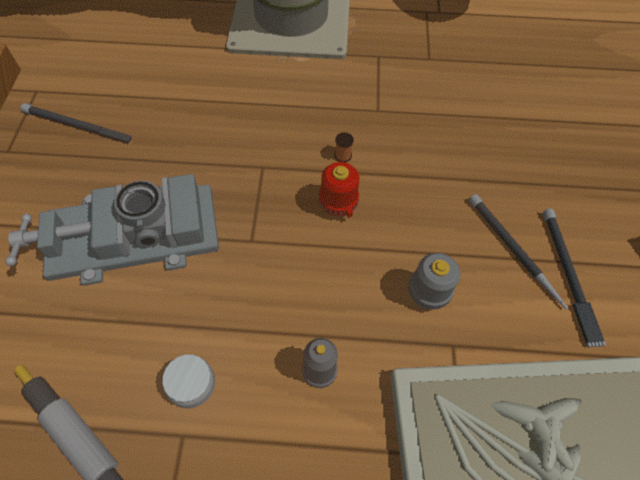

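The top view shows these candidates for the bowl:
- Grey bowl with a brass drain at (188,206), with a rib-like bump near (186,228). It fits the description of the plain aluminium bowl.
- Smaller grey bowl at (292,130) with no rib, so it is the oiler.
- Red one at (280,305), a look-alike.

The head is at (477,260) in the vice. I'll confirm with enlarged crops.

```bash
python3 - <<'E'
from h import *
a=np.load("top0.npz");b=np.load("scene0.npz")
f=lambda im,u,v,s=33:cv2.resize(im[v-s:v+s,u-s:u+s],(400,300*0+400),interpolation=cv2.INTER_CUBIC)
g=lambda x:np.clip(x.astype(float)*1.5,0,255).astype(np.uint8)
o=np.hstack([f(a["im"],188,208),f(a["im"],477,258)])
cv2.imwrite("pics/c1.png",g(o))
for n,z in(("top",a),("scene",b)):
    c=vision.get_calibration(n);K=np.array(c["camera_matrix"]);Rm=cv2.Rodrigues(np.array(c["rvec"]))[0];t=np.array(c["tvec"]).ravel()
    P=cloud(z["d"],K,Rm,t); hsv=cv2.cvtColor(z["im"],cv2.COLOR_BGR2HSV)
    # brass drain
    m=((hsv[...,0]>20)&(hsv[...,0]<32)&(hsv[...,1]>170)&(hsv[...,2]>120)).astype(np.uint8)
    k,l,s,ct=cv2.connectedComponentsWithStats(m)
    for i in range(1,k):
        if s[i,4]>15: print(n,"brass",ct[i],s[i,4],np.median(P[l==i],0), ray(*ct[i],0.0895,K,Rm,t))
    # head rim points
    q=(P[...,2]>.082)&(P[...,2]<.094); 
    lab=cv2.connectedComponentsWithStats(q.astype(np.uint8))
    for i in range(1,lab[0]):
        if lab[2][i,4]>60:
            pts=P[lab[1]==i][:,:2].astype(np.float32); print(n,"rimlvl",lab[3][i],lab[2][i,4],pts.mean(0),cv2.minEnclosingCircle(pts),np.median(P[lab[1]==i][:,2]))
E
```

```text
top rimlvl [290.89473684 120.82163743] 342 [0.7117446  0.10482217] ((0.7118401527404785, 0.10487240552902222), 0.016268998384475708) 0.08517623471623392
top rimlvl [184.42650602 200.49638554] 415 [0.59219867 0.2523799 ] ((0.5914463400840759, 0.25133979320526123), 0.0232399795204401) 0.08368989617704885
top rimlvl [476.84391819 259.51453175] 929 [ 0.5171176  -0.16214818] ((0.520611584186554, -0.16201196610927582), 0.03686683997511864) 0.08636950650653058
top rimlvl [277.47164948 304.92010309] 388 [0.44801408 0.11693183] ((0.44795453548431396, 0.11639267951250076), 0.02266225591301918) 0.08413670805908324
scene brass [340.7        172.30909091] 110 [0.45103176 0.11493466 0.08470007] [0.45332514 0.11453913 0.0895    ]
scene brass [440.38297872 267.29078014] 141 [0.59329287 0.25006736 0.08476236] [0.59496811 0.24879444 0.0895    ]
scene brass [320.48571429 349.57142857] 35 [0.71399941 0.10288569 0.09033635] [0.71396507 0.10240279 0.0895    ]
scene brass [ 22.76223776 373.3986014 ] 143 [ 0.75162527 -0.27337948  0.02310722] [ 0.76693828 -0.23526118  0.0895    ]
scene rimlvl [288.01626016   1.20325203] 123 [0.07063299 0.00175054] ((0.06325848400592804, 0.0009380020201206207), 0.036696627736091614) 0.08520824776952239
scene rimlvl [340.10596026 172.35761589] 151 [0.45029494 0.11376757] ((0.44834429025650024, 0.11461757868528366), 0.012356097809970379) 0.08473246080360208
scene rimlvl [137.49014455 200.45597898] 761 [ 0.5201245 -0.1645369] ((0.517295777797699, -0.1656772345304489), 0.03372656926512718) 0.08531371089686561
scene rimlvl [440.29047619 267.2047619 ] 210 [0.59259546 0.2497356 ] ((0.5910302400588989, 0.2502562701702118), 0.011992680840194225) 0.08448597147986162
scene rimlvl [320.38337182 351.22401848] 433 [0.7143241  0.10239835] ((0.7139750123023987, 0.10208722203969955), 0.015403947792947292) 0.08360126527051315
```

View pics/c1.png

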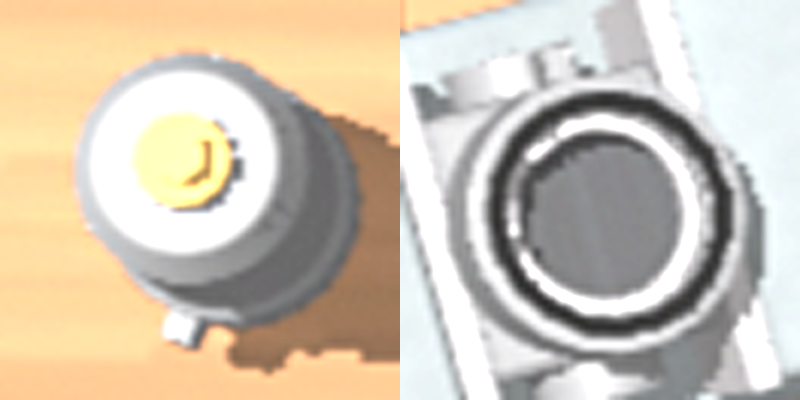

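```bash
python3 - <<'E'
from h import *
from scipy.optimize import least_squares
b=np.load("scene0.npz");a=np.load("top0.npz")
g=lambda x:np.clip(x.astype(float)*1.8,0,255).astype(np.uint8)
f=lambda im,u,v,s=40:cv2.resize(im[v-s:v+s,u-s:u+s],(400,400),interpolation=cv2.INTER_CUBIC)
cv2.imwrite("pics/c2.png",g(np.hstack([f(b["im"],140,210),f(b["im"],436,280)])))
def fit(p):
    s=least_squares(lambda x:np.hypot(p[:,0]-x[0],p[:,1]-x[1])-x[2],[*p.mean(0),.03],loss="soft_l1",f_scale=.001); return s.x,np.median(abs(s.fun))
for n,z in(("top",a),("scene",b)):
    c=vision.get_calibration(n);K=np.array(c["camera_matrix"]);Rm=cv2.Rodrigues(np.array(c["rvec"]))[0];t=np.array(c["tvec"]).ravel()
    P=cloud(z["d"],K,Rm,t); gr=cv2.cvtColor(z["im"],cv2.COLOR_BGR2GRAY)
    near=lambda c,R_:np.hypot(P[...,0]-c[0],P[...,1]-c[1])<R_
    H=np.array([.518,-.164]); B=np.array([.592,.251])
    # seal: dark pixels near seal radius at rim height
    m=near(H,.04)&(P[...,2]>.082)&(gr<75); print(n,"dark n",m.sum(),P[m].mean(0),"zmed",np.median(P[m][:,2]))
    if m.sum()>50: print("  seal fit",fit(P[m][:,:2]))
    m=near(H,.033)&(P[...,2]>.082)&(P[...,2]<.093); ctr,e=fit(P[m][:,:2]); print("  ring fit",ctr,e,m.sum(),np.percentile(P[m][:,2],[10,50,90]))
    d=P[...,:2]-ctr[:2]; rr=np.hypot(d[...,0],d[...,1]); m=(rr>.0355)&(rr<.044)&(P[...,2]>.074)&(P[...,2]<.095)
    print("  pip pts",m.sum(),[(v,u,np.round(P[v,u],4)) for v,u in np.argwhere(m)][:12], "mean",P[m].mean(0), "ang",np.degrees(np.arctan2(*d[m].mean(0)[::-1])))
    # bowl
    m=near(B,.04)&(P[...,2]>.076); print("  bowl top mean",P[m].mean(0),fit(P[m][:,:2]) )
    m=near(B,.034)&(P[...,2]>.02)&(P[...,2]<.066); w=P[m]; 
    for lo,hi in((.034,.066),(.017,.029),(.029,.034)):
        q=w[(w[:,2]>lo)&(w[:,2]<hi)]; 
        if len(q)>20: print("  bowl wall",lo,len(q),fit(q[:,:2]))
    d=P[...,:2]-B; rr=np.hypot(d[...,0],d[...,1]); m=(rr>.0335)&(rr<.042)&(P[...,2]>.012)&(P[...,2]<.04)
    print("  rib",m.sum(),P[m].mean(0) if m.any() else 0,np.degrees(np.arctan2(*d[m].mean(0)[::-1])) if m.any() else 0,np.argwhere(m).mean(0))
E
```

```text
top dark n 302 [ 0.51770439 -0.16435833  0.0884657 ] zmed 0.08861304525028797
  seal fit (array([ 0.5165667 , -0.16341801,  0.02639544]), np.float64(0.0009255449698996956))
  ring fit [ 0.51677906 -0.16222027  0.0275417 ] 0.0024386500661506254 858 [0.08350515 0.0865479  0.089488  ]
  pip pts 22 [(np.int64(232), np.int64(470), array([ 0.5565, -0.1539,  0.0824])), (np.int64(233), np.int64(467), array([ 0.5552, -0.1502,  0.0805])), (np.int64(233), np.int64(468), array([ 0.555 , -0.151 ,  0.0825])), (np.int64(233), np.int64(469), array([ 0.5547, -0.1517,  0.0851])), (np.int64(233), np.int64(470), array([ 0.5551, -0.154 ,  0.0822])), (np.int64(233), np.int64(471), array([ 0.5551, -0.1554,  0.0823])), (np.int64(234), np.int64(465), array([ 0.5544, -0.1489,  0.0746])), (np.int64(234), np.int64(466), array([ 0.5542, -0.1497,  0.077 ])), (np.int64(234), np.int64(467), array([ 0.5538, -0.1503,  0.08  ])), (np.int64(234), np.int64(468), array([ 0.5536, -0.1511,  0.082 ])), (np.int64(234), np.int64(469), array([ 0.5533, -0.1519,  0.0846])), (np.int64(234), np.int64(470), array([ 0.5535, -0.1537,
[... 1609 characters left out ...]
y([ 0.5562, -0.1516,  0.0828])), (np.int64(224), np.int64(142), array([ 0.5533, -0.1523,  0.078 ]))] mean [ 0.55318304 -0.15514857  0.07912739] ang 15.339187313906073
  bowl top mean [0.59431015 0.24918299 0.08061365] (array([0.59221755, 0.25006201, 0.01740838]), np.float64(0.00440118065249628))
  bowl wall 0.034 436 (array([0.59146611, 0.25036393, 0.02795789]), np.float64(0.0002590640687853245))
  bowl wall 0.017 146 (array([0.5914627 , 0.25033119, 0.03102485]), np.float64(0.00033499905782175855))
  bowl wall 0.029 213 (array([0.59104073, 0.25064727, 0.02963654]), np.float64(0.0010124586406434558))
  rib 0 0 0 [nan nan]<stdin>:27: RuntimeWarning: Mean of empty slice.
  ret = um.true_divide(
```

View pics/c2.png

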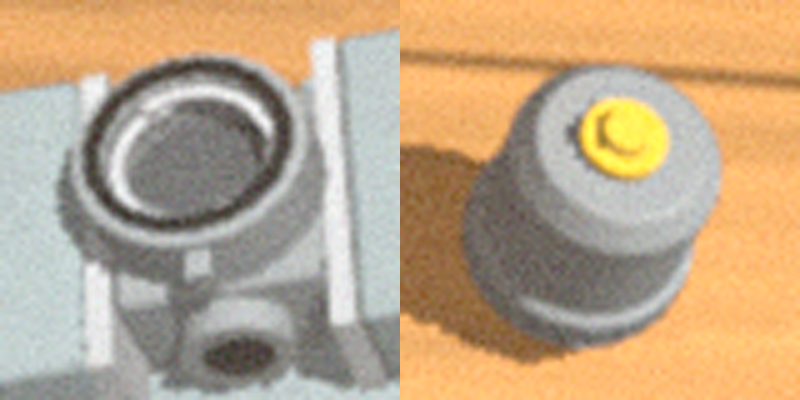

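The crops show the grey bowl with its rib at top-view px (184,230), and the head's pip at px (468,233) in top and (140,224) in scene, on the side away from the robot. The two views agree to about 2 mm:

| Item | x, y (m) | Angle |
|---|---|---|
| Bowl | (0.592, 0.252) | rib 164° |
| Head | (0.517, -0.164) | pip 17° |

Now moving over the bowl.

```bash
cat > plan.py <<'E'
import sys
from h import *
def go(x,y,z,yaw):
    s=r.read_state(); M=R.from_quat(s["eef_rot"]).as_matrix(); d=np.array([x,y,z])-s["ee_pos"]
    cur=np.degrees(np.arctan2(M[1,1],M[0,1])); dy=(yaw-cur+180)%360-180
    print("t %.2f pos %s yaw %.2f tilt %.4f"%(s["time"],np.round(s["ee_pos"],4),cur,np.arccos(min(1,-M[2,0]))),"J",np.round(s["joint_positions"],2),"f",np.round(s["ft_force"],1),"w %.4f"%s["width"])
    # level the tool too: target frame x=-z, y=yaw
    c,n=np.cos(np.radians(yaw)),np.sin(np.radians(yaw)); T=np.array([[0,c,-n],[0,n,c],[-1,0,0]]); T[:,2]=np.cross(T[:,0],T[:,1])
    rv=R.from_matrix(M.T@T).as_rotvec()/1.5
    print("shift",np.round(M.T@d/.25,3),"turn",np.round(rv,3),"rows by dist %.1f ang %.1f"%(np.linalg.norm(d)/.05,np.degrees(np.linalg.norm(rv)*1.5)/8.59),"dyaw %.1f"%dy)
if __name__=="__main__": go(*map(float,sys.argv[1:5]))
E
python3 -m pendant '0 -1 -1 -0.8 0 0;0 -1 -1 -0.8 0 0;0 -1 -1 -0.8 0 0;0 -1 -1 -0.8 0 0;0 -1 -1 -0.8 0 0;0 -1 -1 -0.8 0 0;0 -1 -1 -0.8 0 0;0 -1 -1 -0.8 0 0' 1 25
python3 plan.py .5917 .2519 .14 160
```

```text
time: 0.9
ee_pos: [0.3846, -0.2327, 0.2228]
eef_rot: [0.483, 0.517, -0.482, 0.517]
ft_force: [-1.5, -0.5, -0.3]
width: 0.0867
t 0.90 pos [ 0.3846 -0.2327  0.2228] yaw 3.93 tilt 0.0008 J [ 0.86 -0.04 -0.41  1.88 -0.02  1.3   0.53] f [-1.5 -0.5 -0.3] w 0.0867
shift [ 0.332  0.959 -1.877] turn [-1.816e+00  1.000e-03 -0.000e+00] rows by dist 10.7 ang 18.2 dyaw 156.1
```

```bash

python3 -m pendant '0 0.5 -1 -0.8 0 0;0 0.5 -1 -0.8 0 0;0 0.5 -1 -0.8 0 0;0 0.5 -1 -0.8 0 0;0 0.5 -1 -0.8 0 0;0 0.5 -1 -0.8 0 0;0 0.5 -1 -0.8 0 0;0 0.5 -1 -0.8 0 0'
python3 plan.py .5917 .2519 .14 160
```

```text
time: 1.7
ee_pos: [0.4936, 0.0191, 0.2221]
eef_rot: [0.109, 0.699, -0.108, 0.698]
ft_force: [-0.1, -0.4, -1.2]
width: 0.087
t 1.70 pos [0.4936 0.0191 0.2221] yaw 72.35 tilt 0.0010 J [ 0.56  0.1  -0.72  1.77  0.07  1.3   1.08] f [-0.1 -0.4 -1.2] w 0.0870
shift [0.329 1.006 0.092] turn [-1.02e+00 -0.00e+00 -1.00e-03] rows by dist 5.3 ang 10.2 dyaw 87.6
```

```bash

python3 -m pendant '0.2 1 0.09 -0.8 0 0;0.2 1 0.09 -0.8 0 0;0.2 1 0.09 -0.8 0 0;0.2 1 0.09 -0.8 0 0;0.2 1 0.09 -0.8 0 0;0.2 1 0.09 -0.8 0 0;0.2 1 0.09 -0.8 0 0;0.2 1 0.09 -0.8 0 0'
python3 plan.py .5917 .2519 .10 160
```

```text
time: 2.5
ee_pos: [0.5926, 0.2489, 0.1716]
eef_rot: [-0.304, 0.639, 0.305, 0.638]
ft_force: [0.0, -0.6, 0.2]
width: 0.0868
t 2.50 pos [0.5926 0.2489 0.1716] yaw 141.02 tilt 0.0015 J [ 0.19  0.57 -0.94  1.44  0.46  1.36  1.69] f [ 0.  -0.6  0.2] w 0.0868
shift [0.287 0.01  0.007] turn [-0.221 -0.001 -0.001] rows by dist 1.4 ang 2.2 dyaw 19.0
```

```bash

python3 -m pendant '0.25 0.01 0.01 -0.25 0 0;0.25 0.01 0.01 -0.25 0 0;0.25 0.01 0.01 -0.25 0 0;0.4 0.01 0.01 -0.25 0 0;0.534 0.01 0.01 -0.25 0 0;0.534 0.01 0.01 -0.25 0 0'
python3 plan.py .5917 .2519 .038 163
```

```text
time: 3.1
ee_pos: [0.59, 0.2499, 0.0343]
eef_rot: [-0.416, 0.574, 0.417, 0.569]
ft_force: [-0.6, 0.3, -0.6]
width: 0.0871
t 3.10 pos [0.59   0.2499 0.0343] yaw 162.09 tilt 0.0076 J [ 0.19  0.73 -0.93  1.56  0.62  1.17  1.96] f [-0.6  0.3 -0.6] w 0.0871
shift [-0.015 -0.004  0.01 ] turn [-0.011 -0.003 -0.004] rows by dist 0.1 ang 0.1 dyaw 0.9
```

```bash

python3 -m pendant '-0.015 -0.004 0.008 0 0 0;-0.015 -0.004 0.008 0 0 0'
python3 plan.py .5917 .2519 .038 163
python3 -m pendant '0 0 0 0 0 0;0 0 0 0 0 0;0 0 0 0 0 0;0 0 0 0 0 0;0 0 0 0 0 0;0 0 0 0 0 0;0 0 0 0 0 0;0 0 0 0 0 0' -1 25
python3 plan.py .5917 .2519 .038 163
```

```text
time: 3.3
ee_pos: [0.5954, 0.2546, 0.0455]
eef_rot: [-0.416, 0.571, 0.416, 0.573]
ft_force: [0.4, 0.1, 0.6]
width: 0.0871
t 3.30 pos [0.5954 0.2546 0.0455] yaw 162.09 tilt 0.0033 J [ 0.18  0.73 -0.93  1.55  0.61  1.18  1.96] f [0.4 0.1 0.6] w 0.0871
shift [ 0.03   0.011 -0.015] turn [-0.011  0.002  0.001] rows by dist 0.2 ang 0.1 dyaw 0.9
time: 4.1
ee_pos: [0.594, 0.2535, 0.0429]
eef_rot: [-0.416, 0.572, 0.416, 0.572]
ft_force: [-1.7, 0.7, 2.4]
width: 0.056
t 4.10 pos [0.594  0.2535 0.0429] yaw 162.10 tilt 0.0001 J [ 0.18  0.73 -0.93  1.55  0.62  1.18  1.96] f [-1.7  0.7  2.4] w 0.0560
shift [ 0.02   0.007 -0.009] turn [-0.01 -0.   -0.  ] rows by dist 0.1 ang 0.1 dyaw 0.9
```

```bash

python3 -m pendant '-0.2 0 0 0 0 0;-0.4 0 0 0 0 0;-0.6 0 0 0.1 0 0;-0.6 0 0 0.2 0 0;-0.6 0 0 0.3 0 0;-0.6 0 0 0.4 0 0;-0.6 0 0 0.5 0 0;-0.6 0 0 0.5 0 0' -1 30
python3 plan.py .517 -.164 .19 -50
```

```text
time: 4.9
ee_pos: [0.5941, 0.2532, 0.1925]
eef_rot: [-0.177, 0.685, 0.177, 0.685]
ft_force: [-0.0, -0.4, -1.4]
width: 0.0553
t 4.90 pos [0.5941 0.2532 0.1925] yaw 118.97 tilt 0.0008 J [ 0.14  0.54 -0.88  1.41  0.41  1.39  1.34] f [-0.  -0.4 -1.4] w 0.0553
shift [ 0.011 -1.31  -1.078] turn [1.966e+00 1.000e-03 0.000e+00] rows by dist 8.5 ang 19.7 dyaw -169.0
```

```bash

python3 -m pendant '0 -0.1 -0.08 0.1 0 0;0 -0.24 -0.2 0.2 0 0;0 -0.4 -0.33 0.3 0 0;0 -0.56 -0.46 0.4 0 0;0 -0.72 -0.6 0.5 0 0;0 -0.86 -0.71 0.6 0 0;0 -0.97 -0.8 0.7 0 0;0 -0.97 -0.8 0.8 0 0'
python3 plan.py .517 -.164 .19 -50
python3 - <<'E'
from h import *
E
```

```text
time: 5.7
ee_pos: [0.5362, -0.0629, 0.1923]
eef_rot: [0.242, 0.664, -0.244, 0.664]
ft_force: [0.3, 0.1, -0.7]
width: 0.0556
t 5.70 pos [ 0.5362 -0.0629  0.1923] yaw 49.81 tilt 0.0034 J [ 0.6   0.22 -0.65  1.7   0.14  1.27  0.79] f [ 0.3  0.1 -0.7] w 0.0556
shift [ 0.011 -0.359  0.202] turn [1.161e+00 2.000e-03 1.000e-03] rows by dist 2.1 ang 11.6 dyaw -99.8
```

```bash

python3 -m pendant '0 -0.1 0.05 0.1 0 0;0 -0.2 0.11 0.2 0 0;0 -0.3 0.17 0.3 0 0;0 -0.36 0.2 0.4 0 0;0 -0.36 0.2 0.5 0 0;0 -0.36 0.2 0.6 0 0;0 -0.36 0.2 0.7 0 0;0 -0.36 0.2 0.8 0 0'
python3 -m pendant '0 0 0 0.1 0 0;0 0 0 0.2 0 0;0 0 0 0.3 0 0;0 0 0 0.36 0 0;0 0 0 0.36 0 0;0 0 0 0.36 0 0;0 0 0 0.36 0 0'
python3 plan.py .517 -.164 .19 -50
python3 - <<'E'
from h import *
g=lambda x:np.clip(x.astype(float)*1.6,0,255).astype(np.uint8)
im,d,K,Rm,t=cam("top"); np.savez("top1.npz",im=im,d=d); im2,d2,K2,R2,t2=cam("scene"); np.savez("scene1.npz",im=im2,d=d2)
u,v=map(int,proj([.517,-.164,.17],K,Rm,t)); u2,v2=map(int,proj([.517,-.164,.15],K2,R2,t2)); print(u,v,u2,v2)
c=lambda i,u,v,s=70:cv2.resize(i[max(v-s,0):v+s,max(u-s,0):u+s],(400,400))
cv2.imwrite("pics/c3.png",g(np.hstack([c(im,u,v),c(im2,u2,v2)])))
E
```

```text
time: 6.5
ee_pos: [0.5183, -0.157, 0.1924]
eef_rot: [-0.573, -0.414, 0.574, -0.413]
ft_force: [-0.3, 0.2, -1.8]
width: 0.0552
time: 7.2
ee_pos: [0.5185, -0.157, 0.1927]
eef_rot: [-0.662, -0.247, 0.663, -0.247]
ft_force: [-0.3, -0.3, -2.0]
width: 0.0554
t 7.20 pos [ 0.5185 -0.157   0.1927] yaw -49.11 tilt 0.0002 J [ 0.58  0.2  -0.41  1.71  0.08  1.26 -0.71] f [-0.3 -0.3 -2. ] w 0.0554
shift [0.011 0.017 0.023] turn [0.01 0.   0.  ] rows by dist 0.2 ang 0.1 dyaw -0.9
497 254 124 170
```

View pics/c3.png

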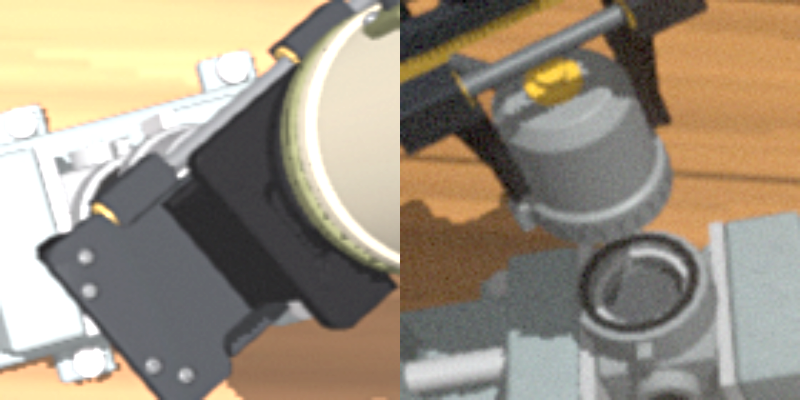

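```bash
cat > meas.py <<'E'
from h import *
from scipy.optimize import least_squares
def fitr(p,rad):
    s=least_squares(lambda x:np.hypot(p[:,0]-x[0],p[:,1]-x[1])-rad,p.mean(0)-[.02,0],loss="soft_l1",f_scale=.0005); return s.x,np.median(abs(s.fun)),len(p)
def bowl(im,d,K,Rm,t,z0,c=(.518,-.16)):
    "z0 shoulder height guess"
    P=cloud(d,K,Rm,t); near=np.hypot(P[...,0]-c[0],P[...,1]-c[1])
    grey=(cv2.cvtColor(im,cv2.COLOR_BGR2HSV)[...,1]<90)&(im.max(-1)>60)
    w=P[grey&(near<.036)&(P[...,2]>z0+.02)&(P[...,2]<z0+.05)]; o=fitr(w[:,:2],.028); print("wall",o)
    w=P[grey&(near<.036)&(P[...,2]>z0+.002)&(P[...,2]<z0+.013)]; o2=fitr(w[:,:2],.031); print("collar",o2)
    dd=P[...,:2]-o[0]; rr=np.hypot(dd[...,0],dd[...,1]); m=grey&(rr>.0335)&(rr<.041)&(P[...,2]>z0)&(P[...,2]<z0+.016)
    if m.sum()>3: print("rib",m.sum(),P[m].mean(0),"ang",np.degrees(np.arctan2(*dd[m].mean(0)[::-1])),np.argwhere(m).mean(0)[::-1])
    # drain top & end plane
    m=(near<.02)&(P[...,2]>z0+.05)&(P[...,2]<z0+.08); q=P[m]; br=(cv2.cvtColor(im,cv2.COLOR_BGR2HSV)[...,1]>150)
    print("end z",np.median(P[m&~br][:,2]) if (m&~br).any() else 0,"brass",np.percentile(P[m&br],[5,50,95],0) if (m&br).any() else 0)
    return o
E
python3 - <<'E'
from meas import *
c=vision.get_calibration("scene");K=np.array(c["camera_matrix"]);Rm=cv2.Rodrigues(np.array(c["rvec"]))[0];t=np.array(c["tvec"]).ravel()
b=np.load("scene1.npz"); bowl(b["im"],b["d"],K,Rm,t,.1653)
b=np.load("scene0.npz"); print("start");bowl(b["im"],b["d"],K,Rm,t,.0155,(.5915,.2503))
E
```

```text
wall (array([ 0.51953047, -0.15794651]), np.float64(0.00043893637941286485), 712)
collar (array([ 0.52039309, -0.15860064]), np.float64(0.0004828812733511656), 268)
rib 47 [ 0.54571311 -0.18248232  0.17489889] ang -43.14026110995723 [ 96.74468085 175.68085106]
end z 0.2303156252229654 brass [[ 0.5116181  -0.16494602  0.23259027]
 [ 0.52175786 -0.15481702  0.23470787]
 [ 0.52929622 -0.14757013  0.23884538]]
start
wall (array([0.5914062 , 0.25039066]), np.float64(0.00026431278461456), 257)
collar (array([0.59145147, 0.25031726]), np.float64(0.0002970987337701132), 91)
end z 0.08000447784634863 brass [[0.58336725 0.24106085 0.0822356 ]
 [0.59315369 0.249141   0.08461519]
 [0.60090686 0.25843699 0.08893745]]
```

```bash

python3 -m pendant '0 0.017 0.026 0 0 0;0.08 0.017 0.026 0 0 0;0.16 0.017 0.026 0 0 0;0.22 0.017 0.026 0 0 0;0.23 0.017 0.026 0 0 0;0.23 0.017 0.026 0 0 0;0.23 0.017 0.026 0 0 0'
python3 plan.py .5164 -.1644 .1214 -50
python3 - <<'E'
from meas import *
x=cam("scene"); np.savez("scene2.npz",im=x[0],d=x[1]); bowl(*x,.1076,(.518,-.164))
E
```

```text
time: 8.0
ee_pos: [0.5169, -0.1646, 0.1362]
eef_rot: [0.663, 0.245, -0.663, 0.246]
ft_force: [-0.6, 0.8, -1.0]
width: 0.0552
t 8.00 pos [ 0.5169 -0.1646  0.1362] yaw -49.32 tilt 0.0014 J [ 0.58  0.25 -0.4   1.77  0.11  1.14 -0.72] f [-0.6  0.8 -1. ] w 0.0552
shift [ 0.059 -0.002  0.001] turn [ 0.008 -0.    -0.001] rows by dist 0.3 ang 0.1 dyaw -0.7
wall (array([ 0.51798909, -0.16561856]), np.float64(0.000404397797802495), 593)
collar (array([ 0.51871611, -0.1661835 ]), np.float64(0.0004447067058331103), 222)
rib 38 [ 0.54396219 -0.19091457  0.11745281] ang -44.24336886135255 [106.28947368 200.44736842]
end z 0.17365839993018126 brass [[ 0.5111194  -0.17152164  0.17588996]
 [ 0.52110049 -0.16174705  0.17817607]
 [ 0.52729372 -0.15534907  0.18231992]]
```

```bash

python3 -m pendant '0.01 0 0 0 0 0;0.02 0 0 0 0 0;0.03 0 0 0 0 0;0.04 0 0 0 0 0;0.048 0 0 0 0 0;0.052 0 0 0 0 0;0.052 0 0 0 0 0;0.052 0 0 0 0 0'
python3 -m pendant '0.002 0 0 0 0 0;0.004 0 0 0 0 0;0.004 0 0 0 0 0;0.004 0 0 0 0 0'
```

```text
time: 8.85
ee_pos: [0.5164, -0.1645, 0.1224]
eef_rot: [0.663, 0.246, -0.663, 0.246]
ft_force: [-0.3, 0.3, -2.3]
width: 0.0555
time: 9.25
ee_pos: [0.5164, -0.1645, 0.1213]
eef_rot: [-0.663, -0.246, 0.663, -0.246]
ft_force: [0.1, -0.2, -2.1]
width: 0.0552
```

```bash

python3 -m pendant '0.002 0 0 0 0 0;0.004 0 0 0 0 0;0.004 0 0 0 0 0;0.004 0 0 0 0 0'
python3 -m pendant '0.002 0 0 0 0 0;0.004 0 0 0 0 0;0.004 0 0 0 0 0;0.004 0 0 0 0 0'
```

```text
time: 9.65
ee_pos: [0.5163, -0.1645, 0.1203]
eef_rot: [-0.663, -0.246, 0.663, -0.246]
ft_force: [0.3, 0.2, -1.4]
width: 0.0553
time: 10.05
ee_pos: [0.5163, -0.1644, 0.1192]
eef_rot: [-0.663, -0.246, 0.663, -0.246]
ft_force: [-0.4, -0.8, -1.2]
width: 0.0554
```

```bash

python3 -m pendant '0.002 0 0 0 0 0;0.002 0 0 0 0 0;0.002 0 0 0 0 0'
python3 -m pendant '0.002 0 0 0 0 0;0.002 0 0 0 0 0;0.002 0 0 0 0 0'
```

```text
time: 10.35
ee_pos: [0.5164, -0.1644, 0.1189]
eef_rot: [0.663, 0.246, -0.663, 0.246]
ft_force: [-1.8, 1.3, 0.7]
width: 0.0556
time: 10.65
ee_pos: [0.5165, -0.1643, 0.1187]
eef_rot: [0.663, 0.246, -0.663, 0.246]
ft_force: [-2.3, 0.7, 6.1]
width: 0.0554
```

```bash

python3 -m pendant '0 0 0 0 0 0;0 0 0 0 0 0;0 0 0 0 0 0'
python3 plan.py .5164 -.1644 .1214 -50
python3 - <<'E'
from meas import *
x=cam("scene"); np.savez("scene3.npz",im=x[0],d=x[1]); bowl(*x,.0918,(.518,-.164))
E
```

```text
time: 10.95
ee_pos: [0.5165, -0.1643, 0.1187]
eef_rot: [0.663, 0.246, -0.663, 0.246]
ft_force: [-3.0, 1.9, 5.3]
width: 0.0558
t 10.95 pos [ 0.5165 -0.1643  0.1187] yaw -49.32 tilt 0.0004 J [ 0.58  0.26 -0.4   1.79  0.11  1.11 -0.73] f [-3.   1.9  5.3] w 0.0558
shift [-0.011 -0.     0.001] turn [ 0.008 -0.    -0.   ] rows by dist 0.1 ang 0.1 dyaw -0.7
wall (array([ 0.51745591, -0.1652398 ]), np.float64(0.00040729630552309437), 558)
collar (array([ 0.51795246, -0.16599283]), np.float64(0.0004691994204395096), 236)
rib 37 [ 0.54344859 -0.19068118  0.10071639] ang -44.38589169123384 [110.78378378 207.10810811]
end z 0.15624027888818087 brass [[ 0.51009657 -0.17113738  0.15847424]
 [ 0.52124619 -0.16099767  0.16061705]
 [ 0.52686698 -0.15542065  0.16488211]]
```

```bash

python3 -m pendant '0 0 0 -0.03 0 0;-0.0005 0 0 -0.07 0 0;-0.001 0 0 -0.11 0 0;-0.0015 0 0 -0.15 0 0;-0.002 0 0 -0.2 0 0;-0.0022 0 0 -0.24 0 0;-0.0024 0 0 -0.28 0 0;-0.0024 0 0 -0.28 0 0' -1 40
python3 plan.py .5164 -.1644 .1214 -50
```

```text
time: 11.8
ee_pos: [0.5166, -0.1646, 0.1192]
eef_rot: [0.597, 0.379, -0.597, 0.379]
ft_force: [-1.7, 1.2, 5.6]
width: 0.0555
t 11.80 pos [ 0.5166 -0.1646  0.1192] yaw -25.22 tilt 0.0006 J [ 0.62  0.27 -0.45  1.79  0.13  1.11 -0.32] f [-1.7  1.2  5.6] w 0.0555
shift [-0.009 -0.001 -0.   ] turn [ 0.288 -0.    -0.   ] rows by dist 0.0 ang 2.9 dyaw -24.8
```

```bash

python3 -m pendant '0 0 0 -0.03 0 0;-0.0005 0 0 -0.07 0 0;-0.001 0 0 -0.11 0 0;-0.0015 0 0 -0.15 0 0;-0.002 0 0 -0.2 0 0;-0.0022 0 0 -0.24 0 0;-0.0024 0 0 -0.28 0 0;-0.0024 0 0 -0.28 0 0' -1 40
python3 -m pendant '0 0 0 -0.03 0 0;-0.0005 0 0 -0.07 0 0;-0.001 0 0 -0.11 0 0;-0.0015 0 0 -0.15 0 0;-0.0018 0 0 -0.18 0 0;-0.0018 0 0 -0.18 0 0'
```

```text
time: 12.6
ee_pos: [0.5166, -0.1646, 0.1198]
eef_rot: [0.505, 0.494, -0.505, 0.495]
ft_force: [-1.4, 0.9, 4.6]
width: 0.0554
time: 13.2
ee_pos: [0.5167, -0.1647, 0.1201]
eef_rot: [0.435, 0.557, -0.435, 0.558]
ft_force: [-0.4, -0.0, 3.0]
width: 0.0555
```

```bash

python3 -m pendant '0 0 0 -0.03 0 0;0 0 0 -0.06 0 0;-0.0004 0 0 -0.09 0 0;-0.0008 0 0 -0.12 0 0;-0.001 0 0 -0.14 0 0;-0.001 0 0 -0.14 0 0'
python3 -m pendant '0 0 0 -0.03 0 0;-0.0003 0 0 -0.06 0 0;-0.0006 0 0 -0.09 0 0;-0.0009 0 0 -0.12 0 0;-0.001 0 0 -0.14 0 0;-0.001 0 0 -0.14 0 0'
```

```text
time: 13.8
ee_pos: [0.5167, -0.1645, 0.1204]
eef_rot: [0.374, 0.6, -0.373, 0.601]
ft_force: [2.1, -0.1, 3.7]
width: 0.0554
time: 14.4
ee_pos: [0.5166, -0.1642, 0.1206]
eef_rot: [0.308, 0.636, -0.308, 0.636]
ft_force: [1.2, 1.0, 3.7]
width: 0.0552
```

```bash

python3 -m pendant '0 0 0 -0.03 0 0;-0.0003 0 0 -0.06 0 0;-0.0007 0 0 -0.09 0 0;-0.0007 0 0 -0.09 0 0'
python3 -m pendant '0 0 0 -0.03 0 0;-0.0003 0 0 -0.06 0 0;-0.0007 0 0 -0.09 0 0;-0.0007 0 0 -0.09 0 0'
```

```text
time: 14.8
ee_pos: [0.5166, -0.1645, 0.1208]
eef_rot: [0.265, 0.655, -0.265, 0.656]
ft_force: [1.7, 0.2, 3.5]
width: 0.0554
time: 15.2
ee_pos: [0.5167, -0.1647, 0.121]
eef_rot: [0.22, 0.672, -0.22, 0.672]
ft_force: [2.3, 0.3, 2.3]
width: 0.0555
```

```bash

python3 -m pendant '0 0 0 -0.03 0 0;-0.0001 0 0 -0.06 0 0;-0.0003 0 0 -0.09 0 0;-0.0003 0 0 -0.09 0 0'
python3 -m pendant '0 0 0 -0.03 0 0;-0.0003 0 0 -0.06 0 0;-0.0006 0 0 -0.08 0 0;-0.0006 0 0 -0.08 0 0'
```

```text
time: 15.6
ee_pos: [0.5167, -0.1648, 0.1209]
eef_rot: [0.174, 0.685, -0.175, 0.686]
ft_force: [4.1, -0.4, 0.4]
width: 0.0558
time: 16.0
ee_pos: [0.5164, -0.1646, 0.1209]
eef_rot: [0.133, 0.694, -0.133, 0.695]
ft_force: [4.3, -1.0, -1.9]
width: 0.0553
```

```bash

python3 -m pendant '0.002 0 0 0 0 0;0.004 0 0 0 0 0;0.004 0 0 0 0 0'
python3 -m pendant '0.002 0 0 0 0 0;0.004 0 0 0 0 0;0.004 0 0 0 0 0'
```

```text
time: 16.3
ee_pos: [0.5166, -0.1647, 0.1203]
eef_rot: [0.133, 0.694, -0.133, 0.695]
ft_force: [4.1, -1.6, 0.8]
width: 0.0554
time: 16.6
ee_pos: [0.5166, -0.1648, 0.1192]
eef_rot: [0.132, 0.694, -0.133, 0.695]
ft_force: [4.8, -2.7, 1.7]
width: 0.0551
```

```bash

python3 -m pendant '0 0 0.0016 0 0 0;0.002 0 0.002 0 0 0;0.004 0 0.002 0 0 0;0.004 0 0.002 0 0 0'
python3 -m pendant '0.002 0 0 0 0 0;0.002 0 0 0 0 0;0.002 0 0 0 0 0'
```

```text
time: 17.0
ee_pos: [0.5167, -0.1648, 0.1179]
eef_rot: [0.132, 0.695, -0.133, 0.695]
ft_force: [5.2, -2.6, 0.5]
width: 0.0552
time: 17.3
ee_pos: [0.5169, -0.1648, 0.1177]
eef_rot: [0.132, 0.695, -0.133, 0.695]
ft_force: [3.2, -3.2, 3.7]
width: 0.0551
```

```bash

python3 -m pendant '0.0015 0 0.001 0 0 0;0.0015 0 0.001 0 0 0;0.0015 0 0.001 0 0 0'
python3 - <<'E'
from meas import *
x=cam("scene"); np.savez("scene4.npz",im=x[0],d=x[1]); bowl(*x,.0902,(.518,-.164))
E
python3 plan.py .5164 -.1644 .1172 68
```

```text
time: 17.6
ee_pos: [0.5171, -0.1649, 0.1175]
eef_rot: [0.132, 0.695, -0.133, 0.695]
ft_force: [3.0, -2.7, 7.0]
width: 0.0553
wall (array([ 0.51540174, -0.1663204 ]), np.float64(0.0003299681259888963), 103)
collar (array([ 0.51577712, -0.15975832]), np.float64(0.0015858076062113535), 67)
rib 41 [ 0.53034578 -0.13148464  0.09860679] ang 66.781364939293 [156.97560976 202.65853659]
end z 0.15468824648465618 brass [[ 0.51173866 -0.17657125  0.15725657]
 [ 0.51561733 -0.17426356  0.16003853]
 [ 0.51847363 -0.17048006  0.16366268]]
t 17.65 pos [ 0.5171 -0.1649  0.1175] yaw 68.41 tilt 0.0005 J [ 0.81  0.31 -0.68  1.78  0.22  1.12  1.25] f [ 2.7 -2.9  5.9] w 0.0554
shift [ 0.001  0.001 -0.003] turn [0.005 0.    0.   ] rows by dist 0.0 ang 0.0 dyaw -0.4
```

```bash

python3 -m pendant '0 0 0 0 0 0;0 0 0 0.04 0 0;0.0004 0 0 0.08 0 0;0.0008 0 0 0.12 0 0;0.0011 0 0 0.16 0 0;0.0014 0 0 0.2 0 0;0.0014 0 0 0.2 0 0' -1 55
```

```text
time: 18.35
ee_pos: [0.5169, -0.165, 0.1171]
eef_rot: [0.235, 0.667, -0.236, 0.667]
ft_force: [1.4, -3.9, 5.4]
width: 0.055
```

```bash

python3 -m pendant '0.0003 0 0 0.04 0 0;0.0007 0 0 0.08 0 0;0.001 0 0 0.12 0 0;0.0014 0 0 0.16 0 0;0.0018 0 0 0.2 0 0;0.0021 0 0 0.24 0 0;0.0021 0 0 0.24 0 0'
python3 plan.py .517 -.1646 .1148 -97
```

```text
time: 19.05
ee_pos: [0.5166, -0.1654, 0.1165]
eef_rot: [0.351, 0.614, -0.352, 0.614]
ft_force: [0.7, -4.6, 7.0]
width: 0.0552
t 19.05 pos [ 0.5166 -0.1654  0.1165] yaw 30.44 tilt 0.0013 J [ 0.73  0.29 -0.58  1.78  0.18  1.12  0.62] f [ 0.7 -4.6  7. ] w 0.0552
shift [ 0.007  0.003 -0.002] turn [1.483e+00 1.000e-03 0.000e+00] rows by dist 0.0 ang 14.8 dyaw -127.4
```

```bash

python3 -m pendant '0.0003 0 0.0012 0.04 0 0;0.0007 0 0.0012 0.08 0 0;0.001 0 0.0012 0.12 0 0;0.0012 0 0.0012 0.16 0 0;0.0014 0 0.0012 0.2 0 0;0.0016 0 0.0012 0.24 0 0;0.0016 0 0.0012 0.24 0 0'
python3 plan.py .517 -.1646 .1148 -97
```

```text
time: 19.75
ee_pos: [0.5162, -0.1658, 0.116]
eef_rot: [0.455, 0.541, -0.456, 0.541]
ft_force: [-1.4, -4.6, 8.5]
width: 0.0548
t 19.75 pos [ 0.5162 -0.1658  0.116 ] yaw 9.80 tilt 0.0022 J [ 0.69  0.29 -0.53  1.79  0.16  1.11  0.27] f [-1.4 -4.6  8.5] w 0.0548
shift [ 0.005  0.004 -0.004] turn [1.243e+00 2.000e-03 1.000e-03] rows by dist 0.0 ang 12.4 dyaw -106.8
```

```bash

python3 -m pendant '0.0002 0 0.001 0.04 0 0;0.0004 0 0.001 0.08 0 0;0.0006 0 0.001 0.12 0 0;0.0008 0 0.001 0.16 0 0;0.0008 0 0.001 0.2 0 0;0.0008 0 0.001 0.24 0 0;0.0008 0 0.001 0.28 0 0;0.0008 0 0.001 0.28 0 0'
python3 plan.py .517 -.1646 .1148 -97
```

```text
time: 20.55
ee_pos: [0.5158, -0.1658, 0.1156]
eef_rot: [-0.557, -0.435, 0.559, -0.434]
ft_force: [-2.6, -4.0, 7.9]
width: 0.0555
t 20.55 pos [ 0.5158 -0.1658  0.1156] yaw -14.26 tilt 0.0031 J [ 0.64  0.28 -0.47  1.79  0.14  1.11 -0.13] f [-2.6 -4.   7.9] w 0.0555
shift [ 0.003  0.003 -0.006] turn [0.963 0.002 0.001] rows by dist 0.0 ang 9.6 dyaw -82.7
```

```bash

python3 -m pendant '0 0 0 0.04 0 0;0 0 0 0.08 0 0;0 0 0 0.12 0 0;0 0 0 0.16 0 0;0.0002 0 0 0.2 0 0;0.0004 0 0 0.24 0 0;0.0004 0 0 0.28 0 0;0.0004 0 0 0.28 0 0'
python3 -m pendant '0 0 0 0.04 0 0;0 0 0 0.08 0 0;0.0002 0 0 0.12 0 0;0.0004 0 0 0.16 0 0;0.0006 0 0 0.2 0 0;0.0006 0 0 0.24 0 0;0.0006 0 0 0.28 0 0;0.0006 0 0 0.28 0 0'
python3 plan.py .517 -.1646 .1148 -97; python3 -c "
from h import *;print(r.read_state()['torque'])"
```

```text
time: 21.35
ee_pos: [0.5155, -0.1651, 0.1152]
eef_rot: [-0.635, -0.309, 0.637, -0.308]
ft_force: [-4.4, -2.2, 8.5]
width: 0.0554
time: 22.15
ee_pos: [0.5159, -0.1642, 0.1149]
eef_rot: [-0.686, -0.17, 0.688, -0.168]
ft_force: [-1.9, -0.7, 4.7]
width: 0.0554
t 22.15 pos [ 0.5159 -0.1642  0.1149] yaw -62.32 tilt 0.0037 J [ 0.54  0.26 -0.37  1.8   0.1   1.1  -0.94] f [-1.9 -0.7  4.7] w 0.0554
shift [ 0.     0.003 -0.003] turn [0.403 0.002 0.001] rows by dist 0.0 ang 4.0 dyaw -34.7
[0.3009267  0.55663148 0.02407702]
```

```bash

python3 -m pendant '0 0 0 0.04 0 0;0 0 0 0.08 0 0;0 0 0 0.12 0 0;0 0 0 0.16 0 0;0 0 0 0.2 0 0;0 0 0 0.2 0 0;0 0 0 0.2 0 0' 
python3 -c "
from h import *;print(r.read_state()['torque'])"
python3 -m pendant '0 0 0 0.04 0 0;0.0002 0 0 0.08 0 0;0.0004 0 0 0.12 0 0;0.0006 0 0 0.16 0 0;0.0008 0 0 0.2 0 0;0.0008 0 0 0.2 0 0;0.0008 0 0 0.2 0 0'
python3 plan.py .517 -.1646 .1148 -97; python3 -c "
from h import *;print(r.read_state()['torque'])"
```

```text
time: 22.85
ee_pos: [0.5164, -0.1635, 0.1147]
eef_rot: [-0.703, -0.067, 0.705, -0.065]
ft_force: [-1.0, 5.5, 2.2]
width: 0.0553
[ 1.84532155  0.39742706 -0.05022589]
time: 23.55
ee_pos: [0.5169, -0.1633, 0.1145]
eef_rot: [-0.705, 0.039, 0.707, 0.041]
ft_force: [0.6, 5.2, -0.6]
width: 0.055
t 23.55 pos [ 0.5169 -0.1633  0.1145] yaw -96.45 tilt 0.0029 J [ 0.48  0.26 -0.29  1.8   0.08  1.1  -1.52] f [ 0.6  5.2 -0.6] w 0.0550
shift [-0.001  0.005 -0.001] turn [0.006 0.001 0.002] rows by dist 0.0 ang 0.1 dyaw -0.5
[ 2.07761451 -0.31809161  0.01178815]
```

```bash
python3 - <<'E'
from meas import *
x=cam("scene"); im,d,K,Rm,t=x; np.savez("scene5.npz",im=im,d=d); bowl(*x,.0877,(.518,-.1645))
P=cloud(d,K,Rm,t)
u,v=map(int,proj([.518,-.1645,.1],K,Rm,t)); s=60
cv2.imwrite("pics/c4.png",np.clip(cv2.resize(im[v-s:v+s,u-s:u+s],(600,600),interpolation=cv2.INTER_CUBIC).astype(float)*1.6,0,255).astype(np.uint8)); print(u,v)
E
```

```text
wall (array([ 0.51822621, -0.16544205]), np.float64(0.00046594280885738776), 179)
collar (array([ 0.5183373 , -0.16619389]), np.float64(0.0004353064948348605), 93)
rib 6 [ 0.51753254 -0.20313859  0.09638899] ang -91.05420588865091 [108.  192.5]
end z 0.15215846675593575 brass [[ 0.50846361 -0.17051083  0.15434917]
 [ 0.52545852 -0.1652459   0.15636231]
 [ 0.5292946  -0.16098518  0.16035727]]
134 193
```

View pics/c4.png

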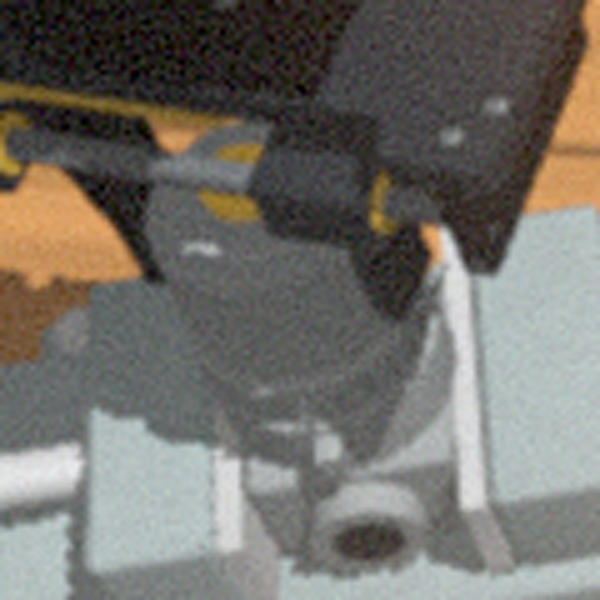

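Rib at about -92°, so it did not slip in the grip. Three height estimates give the shoulder 1.5–1.7 mm above the rim, with almost no arm load left. I'm releasing it and will check.

```bash

python3 -m pendant '0 0 0 0 0 0;0 0 0 0 0 0;0 0 0 0 0 0;0 0 0 0 0 0;0 0 0 0 0 0;0 0 0 0 0 0' 1 
python3 -m pendant '-0.1 0 0 0 0 0;-0.25 0 0 0 0 0;-0.4 0 0 0 0 0;-0.55 0 0 0 0 0;-0.7 0 0 0 0 0;-0.7 0 -0.2 0 0 0;-0.7 0 -0.4 0 0 0;-0.7 0 -0.6 0 0 0'
python3 -m pendant '0 0 -0.2 0 0 0;0 0 -0.4 0 0 0;0 0 -0.4 0 0 0;0 0 -0.4 0 0 0;0 0 -0.4 0 0 0'
python3 - <<'E'
from meas import *
for n in("scene","top"):
    x=cam(n); im,d,K,Rm,t=x; print(n); bowl(*x,.0876,(.5175,-.1645)); P=cloud(d,K,Rm,t)
    z=np.load(n+"0.npz"); P0=cloud(z["d"],K,Rm,t)
    f=lambda Q,lo,hi,c=(.5175,-.1645):Q[(np.hypot(Q[...,0]-c[0],Q[...,1]-c[1])<.022)&(np.hypot(Q[...,0]-c[0],Q[...,1]-c[1])>.012)&(Q[...,2]>lo)&(Q[...,2]<hi)]
    a=f(P,.13,.17); b=f(P0,.075,.09,(.5917,.2519)); print("end rise",np.median(a[:,2])-np.median(b[:,2]), "-> gap",np.median(a[:,2])-np.median(b[:,2])+.0155-.086)
    A=np.c_[a[:,:2],np.ones(len(a))]; m=a[:,2]>np.percentile(a[:,2],20); print("tilt",np.linalg.lstsq(A[m],a[m][:,2],rcond=None)[0][:2])
    cv2.imwrite(f"pics/{n}6.png",im)
E
python3 plan.py .517 -.1646 .1148 -97
```

```text
time: 24.2
ee_pos: [0.5172, -0.1653, 0.1152]
eef_rot: [0.706, -0.041, -0.706, -0.041]
ft_force: [0.3, 0.2, -0.6]
width: 0.086
time: 25.0
ee_pos: [0.6679, -0.1832, 0.291]
eef_rot: [0.706, -0.041, -0.705, -0.041]
ft_force: [0.4, -0.5, -0.3]
width: 0.0872
time: 25.5
ee_pos: [0.7653, -0.1939, 0.2904]
eef_rot: [0.706, -0.041, -0.706, -0.041]
ft_force: [-0.8, -0.5, 0.3]
width: 0.087
scene
wall (array([ 0.51819385, -0.16627009]), np.float64(0.00040465156889011623), 552)
collar (array([ 0.51813318, -0.16608339]), np.float64(0.0004049348049324497), 211)
rib 4 [ 0.51782206 -0.20296994  0.09561766] ang -90.58041321983485 [108.25 193.  ]
end z 0.15211722090761576 brass [[ 0.51183857 -0.17362209  0.1546381 ]
 [ 0.52082818 -0.16451184  0.15714764]
 [ 0.5279437  -0.15684731  0.16098766]]
end rise 0.07212547118220691 -> gap 0.0016254711822069196
tilt [ 0.00084242 -0.00095273]
top
wall (array([ 0.50471928, -0.11528107]), np.float64(0.005142100211190291), 254)
collar (array([ 0.50228872, -0.11066527]), np.float64(0.005992513577263121), 96)
rib 30 [ 0.51099336 -0.14392889  0.09837699] ang -77.64683589766486 [466.4 263. ]
end z 0.15403731226263243 brass 0
end rise 0.07155195916946355 -> gap 0.0010519591694635594
tilt [0.00194322 0.00293989]
t 25.60 pos [ 0.7649 -0.1943  0.292 ] yaw -96.62 tilt 0.0019 J [ 0.3   0.74 -0.26  0.72  0.18  1.69 -1.56] f [0.  1.3 0.6] w 0.0873
shift [ 0.707 -0.004  1.   ] turn [ 0.004 -0.001 -0.   ] rows by dist 6.1 ang 0.0 dyaw -0.4
```

View pics/scene6.png

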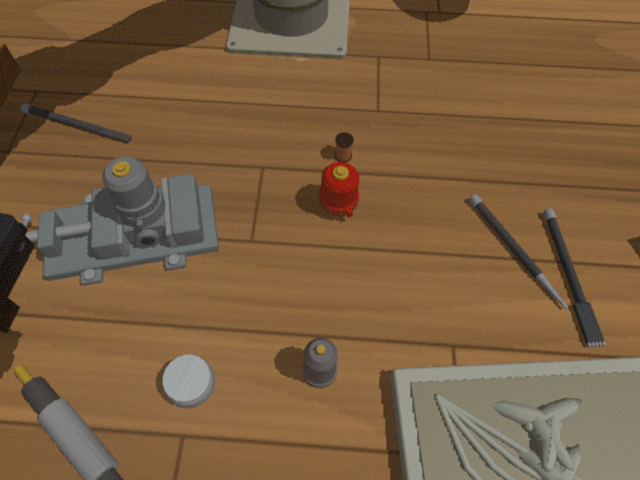

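```bash
python3 -c "
from bench import close_job; print(close_job())"
```

```text
the job is handed in; nothing more can be done
None
```

The bowl is screwed onto the head, released and handed in at about 26 s; no verdict was given.

**What I did:** I stood the bowl on the thread with the rib about 63° clockwise of the pip. I turned it back until I felt the drop, somewhere between 100° and 111°, and pressed it in about 3.4 mm. I then screwed it clockwise to roughly 155° from the drop. Vertical force stayed under about 10 N in every reading.

**Last checks:**
- **Gap:** the scene camera gives 1.6 mm. Tool height (about 1.5 mm) and thread angle (about 1.6 mm) agree with it. The top camera gave 1.05 mm, outside the 1.15–1.85 mm range. I discounted that figure because its fits of the bowl's wall and collar in the same picture were plainly wrong, and I did not retake it.
- **Hold:** the end-face height was the same before and after release (0.152 m), so the thread is holding the bowl down.
- **Position:** the bowl is within 1 mm of the head's centre, and its end face is level to about 0.0013 rad in the scene view. The top view's 0.0035 rad is also inside the 0.03 limit.
- **Bystanders:** the oiler bowl, element, tin and red look-alike stand where they were in the last scene picture (by eye), and the arm is clear.
- **Torque:** the measured torque about the vertical stayed near zero instead of the expected 0.25–0.45 N m, so it did not confirm hand-tightness. The rib angle showed the bowl had not slipped in the grip.

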